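# Set the paper stop and the hold-down nut of a registration board

## Robot

A 7-joint arm with a two-finger parallel gripper is mounted at the origin on a cart in front of the work surface, level with it; the furniture and walls round the work are solid. World frame = base frame: x ahead of the robot, y to its left, z up, the work surface at z = 0. Lengths are in m, angles in rad, forces in N, time in s.
With the tool pointing down it reaches from about 0.425 to 0.925 m from the base axis. Payload 6.8 kg.
Tool frame: the origin (TCP) lies on the centre line of the jaws, within the pads' length; the fingertips stand 25 mm ahead of it and the grasp point (between the pads) lies 6 mm ahead of it; z points along the fingers, y is the direction in which the jaws open and shut (so a half turn about z gives the same grasp; the last joint's range is limited). The gripper opens to 85 mm and grips with 20 to 120 N. Pads are 22 mm wide; open, the fingers measure 114 mm over their backs; the gripper's body (76 mm by 85 mm) begins 54 mm behind the grasp point. The pads swing forward as they close: fully open they stand 13 mm farther back than shut.
Start: joints at [1.01, 0.477, 0.022, 1.555, -0.011, 1.109, -0.083], TCP at [0.295, -0.607, 0.256] pointing down, gripper open.
Joint ranges: [-2.96, 2.96], [-0.34, 2.1], [-1.41, 1.46], [0.24, 2.44], [-1.37, 4.51], [0.17, 1.92], [-2.96, 2.96]. Speed limits (rad/s): [2.39, 2.39, 3.14, 3.14, 3.14, 3.14, 3.14].

## Interface

Orientations are given as a unit quaternion [w, x, y, z].
In Python, from station import status, cams, order, models gives the robot as it stands.
- The arm moves only by the tool move_arm, never from a script. Its argument "steps" is one flat list of numbers, 7 for each row, row after row: the gripper's target within -1 to 1 (fully open at 1, half-way at 0, shut at -1), then the shift along the world's x, y, z in cm, then the turn, a rotation vector about the world's x, y, z in degrees. A call has 1 to 8 rows; each row shifts and turns the commanded pose from where the row before left it; what a row does not reach is not made up. A row lasts 1/10 s, in which the tool goes at most 50 mm and 8.59 degrees, less where a joint would pass 70% of its speed; a pose out of reach is approached as far as the arm can. A call with a gripper value outside its range is refused whole. The fingers move at their own pace and stop on an object; "newtons" is the grip in N (left out, the last holds). Time passes only in rows, so rows that do not move let the fingers close. It gives the time, the measured TCP pose, the force and the opening at its end, in the units of the state.
- status.get_obs(): the state, without advancing time (a new reading comes with each control period).
- cams.read_camera(name): name is "scene" or "side" or "wrist"; returns a dict with "pixels" (400x640x3 uint8, red, green, blue), "mtx" (3x3 intrinsics, pixels), "T" (4x4, takes a point from camera to world coordinates); the wrist camera has in their place "T_tool_cam" (4x4, takes a point from camera to tool coordinates, whose origin is the TCP and whose axes are the flange's). Camera axes: x right, y down, z forward; pixel columns grow to the right and rows downward; lengths in m; the calibration is good to about 2 mm. A picture is of the moment at which its call begins: read the wrist's pose just before it. There is no depth.
- order.hand_in(): hands the job in, once; it reports no verdict.
Trained networks look in the newest picture that a camera, given by its name, has taken for a name from the list of things; names that differ only in an ending like _2 or _b are one class to them, and where a whole thing is asked for, a point or a joint stands for the part that bears it (a point fixed in the world has none). Each returns a list of dicts, best first, with "score" (0 to 1); they miss things now and then, are a little off and sometimes report something else, mostly with a low value. They report only what shows in the picture. A call takes as long as a camera call.
- models.silhouettes(camera, query): "region" (400x640 bool, what is visible of it) and "box" ([centre column, centre row, width, height] in pixels, round what is visible of it).
- models.place_of(camera, query): "position" ([row, column] in pixels: a listed point, or the origin of a listed thing).
The state is a dict: "t": time; "q": joint angles; "joint_vel": joint speeds; "joint_torque": joint torques, N m; "eef_pos": TCP position; "tool_rot": TCP orientation; "contact_force": force on the tool from outside, world axes, zero at the start; "torque": the same for the moment, N m; "gripper_width": opening from 0.0 (shut) to 1.0 (fully open).
Only numpy, scipy, OpenCV 4.12 (cv2) and the standard library are available. Lean on these libraries where they do the work, as an engineer would, in place of code of your own. Each camera call takes 0.05 s, during which the arm holds its last target.

## Task

Set up the registration board for the next sheet: pull its sprung paper stop out until its pointer lines up with the brass index clip, and let go of it there. Then screw the knurled nut of the hold-down bar down (clockwise) until it bottoms out, back it off a quarter turn, and finish still gripping the nut at that setting; leave the ink pot, the bulldog clip and the roll of tape where they are.

Things in the scene. Friction and masses are not known exactly. Their poses are not given: they have to be found in the camera images.
- lay_board: fixed plywood registration board on the table, 210 (its x) x 270 (its y) x 12 mm thick; origin at the centre of its underside, x towards the far long edge, y along the track, z up. Near that far edge a hold-down bar (26 x 200 mm, along y) lies on it, its top 21 mm above the table when the nut is down; it rises with the nut. Guide posts 40 mm high at x = 55, y = +-85 mm.
- stop_tab: upright steel finger tab of the paper stop, 30 (board x) x 10 (board y) x 32 mm high; origin at the middle of its foot, 27 mm above the table, on a low steel carriage (34 x 36 mm) that slides in the board's -y out of a spring tube. Pinch it from above across its 10 mm. Axes parallel to the board's; in line with the pointer in y.
- stop_slide (a joint): how far the paper stop has been pulled out, m: 0 fully in, 0.08 at its end stop; grows as it moves in the board's -y direction. A spring pulls it back with 1 N (in) to 4 N (out), and a friction brake of 5 N holds it wherever it is let go, so pulling takes 6 to 9 N.
- stop_pointer (a point): end of the thin pointer (1.6 mm) on the side of the paper stop's carriage that faces the robot, 24 mm in board -x from the tab's middle, over the scale; the stop is set when it is level with the index clip along the board's y
- index_clip: small fixed brass clip (18 x 12 x 10 mm) on the scale beside the track, with a point towards the track; origin at the foot of its point, on the board's top; axes parallel to the board's. It stands 30 to 70 mm along the stop's travel.
- knurled_nut: round knurled steel nut, 40 mm in diameter, to be gripped 2 to 26 mm above its origin; origin on its axis at the underside, 36 mm above the table when bottomed, rising 6 mm per turn. On an upright stud (14 mm thick, top at 80 mm) at board x = 55, y = 0 mm; a 24 mm collar below it. A black line on top marks its x axis. Already on the thread, cannot come off; 0.12 N m of friction, stays put.
- nut_turn (a joint): angle of the nut in rad: 0 when bottomed out (hard stop), grows counterclockwise seen from above (unscrewing); 1.571 is a quarter turn back. Starts between 2.4 and 4.0.
- ink_pot: bystander: closed round ink pot, 44 mm in diameter, 51 mm high, standing on the board between the track and the hold-down bar, towards the right end; origin at the centre of its underside
- clip: bystander: bulldog clip, 47 x 34 x 19 mm, beside the board; origin at the centre of its underside
- tape_roll: bystander: roll of masking tape, 104 mm wide, 25 mm high, lying left of the board; origin at the centre of its underside

How it is judged:
On the way, in this order (a step that is already met when the one before it is completed fails the run):
1. the paper stop's pointer is level with the index clip and the stop has been let go (y of stop_pointer in the frame of index_clip between -0.004 and 0.004 m and contact force between the fingers and stop_tab below 0.1 N), for 0.2 s.
2. the nut has bottomed out (value of joint nut_turn below 0.1 rad), for 0.1 s.
3. the nut has been backed off a quarter turn (value of joint nut_turn between 1.27 and 1.87 rad), for 0.2 s.
At the end, for the whole second after the job is handed in: the stop's pointer is within 4 mm of the index clip along the track; after bottoming out (within 0.1 rad of the stop) the nut stands a quarter turn back, within 0.3 rad, is still, and the fingers grip it with more than 4 N (all of step 1 and all of step 3 and velocity of joint nut_turn between -0.1 and 0.1 rad/s and contact force between the fingers and knurled_nut above 4 N); the arm keeps its last pose, push and grip.
It fails at once if the ink pot, the bulldog clip or the tape roll is shifted more than 30 mm (distance of any of ink_pot, clip, tape_roll from where it was at the start of the episode above 0.03 m).
It also fails if it takes over 67 s, if anything falls off the work surface, if the arm or the gripper's body presses on something with over 40 N, if the wrist force passes 120 N, or if a joint passes its speed limit or range.

## Working session

There is one attempt and no reset: what is moved stays moved. The work goes in short steps, Python scripts to look and compute and a tool call to move; the robot and the scene stay as the last step left them, time stands still between calls to the robot, and variables do not carry over. Pictures are saved under pics/ and viewed, and the job is handed in when it is done.

Besides the shell and the picture viewer there is one more tool, called after "Call:" as a command line: name --argument value ..., lists and objects as JSON in quotes. move_arm: Moves the arm, as the interface text tells. Its arguments: {"type":"object","properties":{"steps":{"type":"array"},"newtons":{"type":"number"}},"required":["steps"]}

```bash
mkdir -p pics; cat > h.py <<'E'
import numpy as np, cv2
from station import status,cams,order,models
def ray(c,px):
    M=c['mtx'];T=c['T'];d=T[:3,:3]@np.linalg.inv(M)@np.array([px[1],px[0],1.]);return T[:3,3],d
def atz(c,rc,z):
    o,d=ray(c,rc);return o+d*(z-o[2])/d[2]
def proj(c,p):
    T=np.linalg.inv(c['T']);q=c['mtx']@(T[:3,:3]@p+T[:3,3]);return q[:2]/q[2]
def save(c,n):cv2.imwrite('pics/'+n,c['pixels'][:,:,::-1])
E
python3 - <<'E'
from h import *
np.set_printoptions(precision=4,suppress=True)
print(status.get_obs())
z={'stop_tab':.027,'stop_pointer':.014,'index_clip':.012,'knurled_nut':.046,'lay_board':0,'ink_pot':.012,'clip':0,'tape_roll':0}
for n in ['scene','side']:
    c=cams.read_camera(n);save(c,n+'0.png');print(n,c['T'][:3,3])
    for k in z:
        for r in models.place_of(n,k)[:2]:print(k,r['score'],r['position'],atz(c,r['position'],z[k]))
E
```

```text
{'t': 0.0, 'q': array([ 1.0099,  0.4778,  0.0223,  1.5564, -0.0115,  1.1093, -0.0831]), 'joint_vel': array([-0.0018,  0.001 , -0.0008,  0.0011, -0.0012, -0.0012,  0.001 ]), 'joint_torque': array([ -0.0003, -59.6454,   1.6071, -28.12  ,   0.0123,   0.0095,
         0.    ]), 'eef_pos': array([ 0.2951, -0.6065,  0.2553]), 'tool_rot': array([-0.0009,  0.9745,  0.2245, -0.0002]), 'contact_force': array([0.9342, 0.2001, 0.1158]), 'torque': array([-0.0365, -0.0028,  0.0231]), 'gripper_width': 0.9998449794330232}
scene [-0.1198 -0.4706  0.5508]
stop_tab 0.61 [245.0, 381.0] [ 0.4731 -0.245   0.027 ]
stop_tab 0.59 [270.6, 446.8] [ 0.4633 -0.3703  0.027 ]
stop_pointer 0.81 [255.9, 376.0] [ 0.4549 -0.2437  0.014 ]
index_clip 0.61 [270.6, 392.7] [ 0.4351 -0.2844  0.012 ]
knurled_nut 0.66 [221.8, 422.7] [ 0.5518 -0.2953  0.046 ]
lay_board 0.56 [247.5, 407.7] [ 0.5209 -0.2812  0.    ]
ink_pot 0.86 [268.0, 447.3] [ 0.487  -0.3663  0.012 ]
clip 0.81 [222.9, 318.6] [ 0.5084 -0.0909  0.    ]
tape_roll 0.83 [197.6, 202.2] [0.4664 0.1928 0.    ]
side [1.068  0.5045 0.9715]
stop_tab 0.54 [168.4, 294.6] [ 0.472  -0.2485  0.027 ]
stop_pointer 0.62 [273.0, 419.3] [0.4795 0.1878 0.014 ]
stop_pointer 0.56 [164.9, 301.1] [ 0.442 -0.257  0.014]
knurled_nut 0.45 [175.4, 257.2] [ 0.5714 -0.2807  0.046 ]
lay_board 0.73 [178.8, 274.4] [ 0.5209 -0.2775  0.    ]
ink_pot 0.81 [152.9, 264.7] [ 0.4829 -0.365   0.012 ]
clip 0.53 [215.7, 322.7] [ 0.5148 -0.093   0.    ]
tape_roll 0.65 [274.6, 419.3] [0.4743 0.1859 0.    ]
```

```bash
python3 - <<'E'
import cv2
a=cv2.imread('pics/scene0.png');cv2.imwrite('pics/s0c.png',cv2.resize(a[170:320,290:490],None,fx=4,fy=4,interpolation=2))
a=cv2.imread('pics/side0.png');cv2.imwrite('pics/d0c.png',cv2.resize(a[110:250,200:400],None,fx=4,fy=4,interpolation=2))
E
```

```text
(no output)
```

View pics/s0c.png

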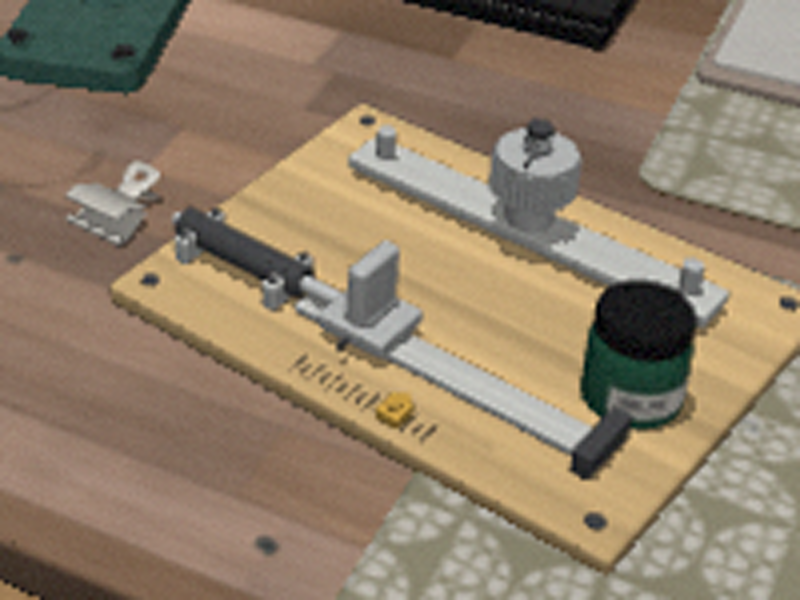

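View pics/d0c.png

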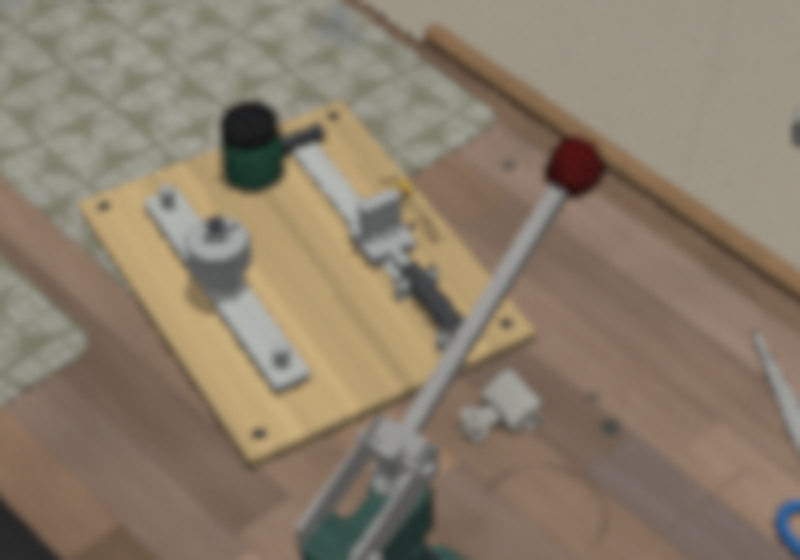

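View pics/scene0.png

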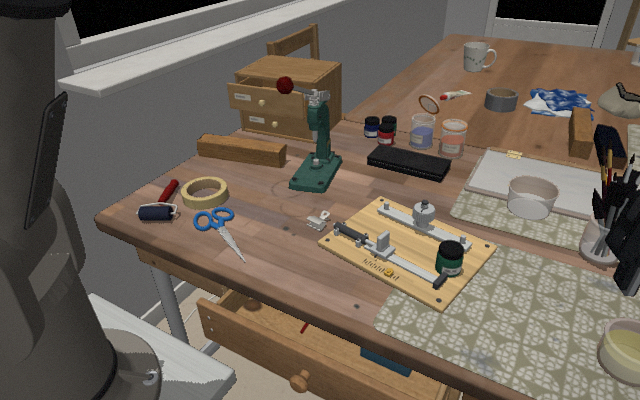

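The board lies rotated, with the stop tab near (383,245), the clip at about (389,271), the nut at about (424,210), the ink pot at the right end, and a green press left of the board. I'll fit the board pose from its corners.

```bash
python3 - <<'E'
from h import *
from scipy.optimize import least_squares
np.set_printoptions(precision=4,suppress=True)
cs={n:cams.read_camera(n) for n in ['scene','side']}
S=[(362,103),(115,290),(608,568)]; S=[(290+a/4,170+b/4) for a,b in S]
D=[(345,100),(83,205),(253,460),(533,330)]; D=[(200+a/4,110+b/4) for a,b in D]
for p in S:print(atz(cs['scene'],p[::-1],.012))
for p in D:print(atz(cs['side'],p[::-1],.012))
# corners: far-left(+x,+y), near-left(-x,+y), near-right(-,-), far-right(+,-)
K=np.array([[.105,.135],[-.105,.135],[-.105,-.135],[.105,-.135]])
def f(v,w=0):
    x,y,t=v;R=np.array([[np.cos(t),-np.sin(t)],[np.sin(t),np.cos(t)]])
    P=np.c_[K@R.T+[x,y],np.full(4,.012)]
    r=[]
    for p,i in zip(S,[0,1,2]):r+=list(proj(cs['scene'],P[i])-p)
    for p,i in zip(D,[2,3,0,1]):r+=list(proj(cs['side'],P[i])-p)
    return np.array(r)
s=least_squares(f,[.52,-.28,-.3]);print(s.x,np.degrees(s.x[2]),s.fun)
x,y,t=s.x;R=np.array([[np.cos(t),-np.sin(t)],[np.sin(t),np.cos(t)]])
print('nut',R@[.055,0]+[x,y])
print('press',atz(cs['scene'],[175,315],0),atz(cs['scene'],[190,315],0))
for p in ([.4731,-.245],[.4549,-.2437],[.4351,-.2844],[.487,-.366],[.472,-.2485],[.5084,-.0909]):print(R.T@(np.array(p)-[x,y]))
E
```

```text
[ 0.6457 -0.1702  0.012 ]
[ 0.4407 -0.1308  0.012 ]
[ 0.3839 -0.3882  0.012 ]
[ 0.3896 -0.3816  0.012 ]
[ 0.5925 -0.4223  0.012 ]
[ 0.6482 -0.1641  0.012 ]
[ 0.448  -0.1241  0.012 ]
[ 0.517  -0.2784 -0.2122] -12.157418922059895 [-0.2758 -0.7244 -2.3583 -1.6377  0.3946 -0.8811 -0.5177 -1.6514 -1.7481
 -2.0468 -1.0843 -1.0278  1.4014 -1.0394]
nut [ 0.5708 -0.2899]
press [0.6734 0.0147 0.    ] [ 0.6146 -0.0199  0.    ]
[-0.05    0.0234]
[-0.068   0.0208]
[-0.0788 -0.0232]
[-0.0109 -0.092 ]
[-0.0503  0.0197]
[-0.0479  0.1814]
```

Call:
move_arm --steps '[1,1.8,3.8,0,0,0,-4.8,1,1.8,3.8,0,0,0,-4.8,1,1.8,3.8,0,0,0,-4.8,1,1.8,3.8,0,0,0,-4.8,1,1.8,3.8,0,0,0,-4.8,1,1.8,3.8,0,0,0,-4.8,1,1.8,3.8,0,0,0,-4.8,1,1.8,3.8,0,0,0,-4.5]'

```text
t: 1.8
eef_pos: [0.4399, -0.3014, 0.2566]
tool_rot: [0.0, 0.994, -0.108, 0.0]
contact_force: [0.1, 0.1, 0.5]
gripper_width: 1.003
```

```bash
cat >> h.py <<'E'
from scipy.spatial.transform import Rotation as Ro
def wrist():
    o=status.get_obs();c=cams.read_camera('wrist');T=np.eye(4);q=o['tool_rot'];T[:3,:3]=Ro.from_quat([q[1],q[2],q[3],q[0]]).as_matrix();T[:3,3]=o['eef_pos']
    c['T']=T@c['T_tool_cam'];return c,o
def yaw(o):
    q=o['tool_rot'];v=Ro.from_quat([q[1],q[2],q[3],q[0]]).as_matrix()
    return np.degrees(np.arctan2(v[1,1],v[0,1])),v[:,2]
E
python3 - <<'E'
from h import *
np.set_printoptions(precision=4,suppress=True)
c,o=wrist();save(c,'w1.png');print(o['eef_pos'],yaw(o),o['q'],c['T_tool_cam'])
z={'stop_tab':.027,'stop_pointer':.014,'index_clip':.012,'knurled_nut':.046,'lay_board':0,'ink_pot':.012}
for k in z:
  for r in models.place_of('wrist',k)[:2]:print(k,r['score'],r['position'],atz(c,r['position'],z[k]))
E
```

```text
[ 0.4399 -0.3014  0.2566] (np.float64(-102.3560437946935), array([ 0.0006, -0.0004, -1.    ])) [ 0.4759  0.2441  0.0093  1.895  -0.0026  1.0019 -1.3001] [[-0.0004 -0.9578 -0.2875  0.0719]
 [ 1.     -0.0007  0.0009 -0.0014]
 [-0.001  -0.2875  0.9578 -0.1172]
 [ 0.      0.      0.      1.    ]]
stop_tab 0.91 [163.8, 271.5] [ 0.4641 -0.2466  0.027 ]
stop_pointer 0.71 [180.2, 276.0] [ 0.4409 -0.2442  0.014 ]
index_clip 0.54 [182.0, 303.8] [ 0.4306 -0.2779  0.012 ]
knurled_nut 0.95 [60.4, 281.8] [ 0.5683 -0.2888  0.046 ]
knurled_nut 0.41 [163.8, 271.0] [ 0.4668 -0.2498  0.046 ]
lay_board 0.9 [118.6, 286.0] [ 0.5113 -0.2736  0.    ]
ink_pot 0.69 [125.6, 365.2] [ 0.4828 -0.3666  0.012 ]
```

View pics/w1.png

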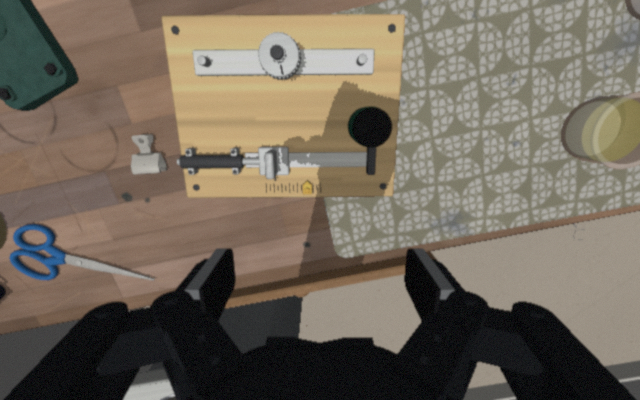

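Call:
move_arm --steps '[1,0.7,1.35,-2.5,0,0,0,1,0.7,1.35,-2.5,0,0,0,1,0.7,1.35,-2.5,0,0,0,1,0.7,1.35,-2.5,0,0,0,0.2,0,0,0,0,0,0,0.2,0,0,0,0,0,0]'

```text
t: 2.75
eef_pos: [0.4668, -0.2503, 0.1565]
tool_rot: [0.0, 0.994, -0.106, -0.0]
contact_force: [-0.8, 0.3, 1.4]
gripper_width: 0.694
```

```bash
cat > look.py <<'E'
from h import *
import sys
np.set_printoptions(precision=4,suppress=True)
c,o=wrist();save(c,sys.argv[1]);print(o['t'],o['eef_pos'],yaw(o)[0],o['contact_force'],o['gripper_width'],o['q'][6])
z={'stop_tab':.027,'stop_pointer':.014,'index_clip':.012,'knurled_nut':.046}
t=-.2122
for k in z:
  for r in models.place_of('wrist',k)[:2]:
    p=atz(c,r['position'],z[k]);d=p[:2]-[.517,-.2784];print(k,r['score'],r['position'],p,'board',d[0]*np.cos(t)+d[1]*np.sin(t),-d[0]*np.sin(t)+d[1]*np.cos(t))
E
python3 look.py w2.png
```

```text
2.75 [ 0.4668 -0.2503  0.1565] -102.22713146147062 [-0.849   0.3093  1.395 ] 0.6939337175448765 -1.4214575197265875
stop_tab 0.82 [197.2, 318.6] [ 0.4664 -0.2483  0.027 ] board -0.05581003404093766 0.018759126908730776
stop_pointer 0.82 [219.7, 316.9] [ 0.4411 -0.2411  0.014 ] board -0.0820601702876416 0.020460552565901024
stop_pointer 0.19 [200.8, 319.5] [ 0.459  -0.2476  0.014 ] board -0.06316585976692232 0.01794788256527789
index_clip 0.6 [223.7, 356.5] [ 0.4282 -0.2775  0.012 ] board -0.08703710101810382 -0.017805085911923736
knurled_nut 0.73 [57.6, 345.1] [ 0.5695 -0.2902  0.046 ] board 0.05382130253298582 -0.0004699698564417515
```

View pics/w2.png

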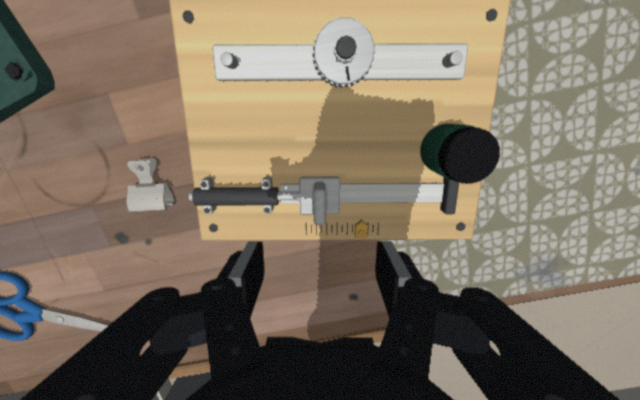

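```bash
python3 - <<'E'
import cv2
a=cv2.imread('pics/w2.png');cv2.imwrite('pics/w2c.png',cv2.resize(a[165:245,270:400],None,fx=6,fy=6,interpolation=2))
E
```

```text
(no output)
```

View pics/w2c.png

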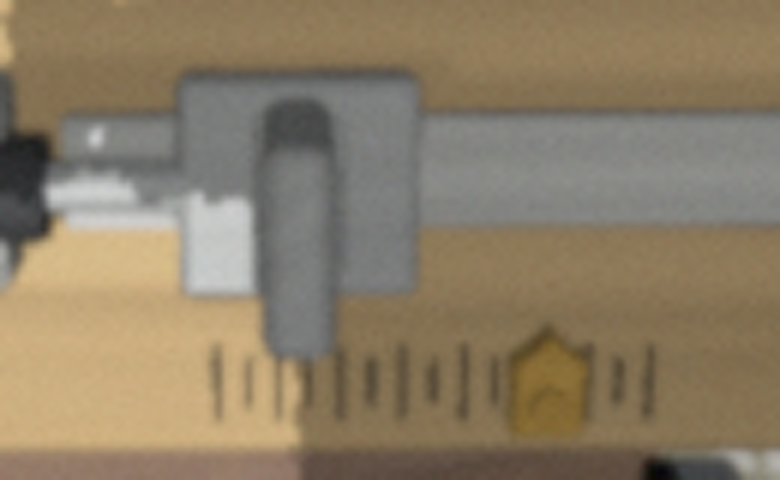

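Call:
move_arm --steps '[0.0,0.05,0.05,-2.5,0,0,0,0.0,0.05,0.05,-2.5,0,0,0,0.0,0.05,0.05,-2.0,0,0,0,0.0,0.05,0.05,-1.5,0,0,0,0.0,0,0,0,0,0,0,0,0,0,0,0,0,0]'

```text
t: 3.6
eef_pos: [0.4696, -0.2475, 0.072]
tool_rot: [0.0, 0.994, -0.106, 0.0]
contact_force: [0.7, 0.2, 0.6]
gripper_width: 0.503
```

```bash
python3 look.py w3.png
```

```text
3.6 [ 0.4696 -0.2475  0.072 ] -102.1838464034568 [0.7244 0.1863 0.5847] 0.5026931107843725 -1.435005799540915
stop_tab 0.55 [242.2, 324.7] [ 0.4648 -0.2484  0.027 ] board -0.057358951881490206 0.018294881831242636
stop_pointer 0.89 [269.5, 326.0] [ 0.4387 -0.2441  0.014 ] board -0.08377122194740938 0.017049650600374378
knurled_nut 0.69 [32.2, 364.4] [ 0.5687 -0.2878  0.046 ] board 0.05250948541379262 0.0016718352504422017
```

View pics/w3.png

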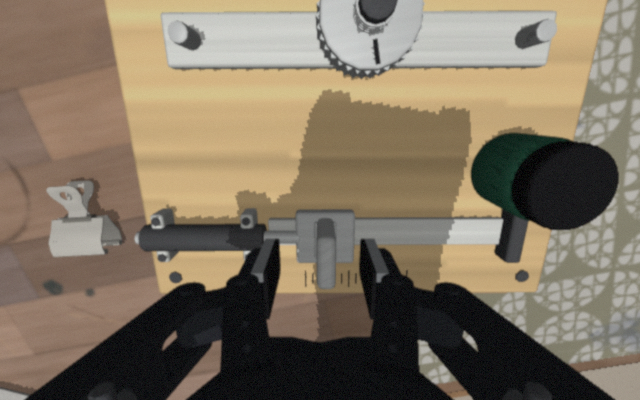

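Call:
move_arm --steps '[0.0,0,0,-0.8,0,0,0,0.0,0,0,-0.7,0,0,0,-1,0,0,0,0,0,0,-1,0,0,0,0,0,0,-1,0,0,0,0,0,0,-1,0,0,0,0,0,0,-1,0,0,0,0,0,0]' --newtons 40

```text
t: 4.55
eef_pos: [0.4688, -0.2473, 0.056]
tool_rot: [0.0, 0.994, -0.106, -0.0]
contact_force: [-1.2, -2.7, -6.1]
gripper_width: 0.111
```

```bash
python3 look.py w4.png; python3 - <<'E'
from h import *
# reconstruct w2 pose for measurement
c=cams.read_camera('wrist')
a=np.radians(-102.227);y=np.array([np.cos(a),np.sin(a),0]);z=np.array([0,0,-1.]);x=np.cross(y,z)
T=np.eye(4);T[:3,:3]=np.c_[x,y,z];T[:3,3]=[.4668,-.2503,.1565];c['T']=T@c['T_tool_cam']
b=np.array([-np.sin(.2122),-np.cos(.2122)])
b=np.array([-.2106,-.9776])
p=atz(c,[196,319.9],.027)
for h in (.012,.017,.022):
    q=atz(c,[220,361.2],h);print(p,q,b@(q-p)[:2])
E
```

```text
4.55 [ 0.4688 -0.2473  0.056 ] -102.16866865115448 [-1.1937 -2.6663 -6.1497] 0.11104691758103696 -1.4366334586353091
stop_tab 0.74 [252.0, 317.2] [ 0.4665 -0.2442  0.027 ] board -0.05661545253803241 0.02278917488690288
index_clip 0.44 [281.2, 388.6] [ 0.4293 -0.2824  0.012 ] board -0.084855654219145 -0.022369846561752258
knurled_nut 0.62 [16.6, 368.7] [ 0.5697 -0.2872  0.046 ] board 0.053335305139693874 0.0025356575976946943
knurled_nut 0.5 [219.4, 71.2] [ 0.5168 -0.1376  0.046 ] board -0.029881455720785714 0.137564215907857
[ 0.46736403 -0.24962606  0.027     ] [ 0.43113147 -0.28252252  0.012     ] 0.039790163415127464
[ 0.46736403 -0.24962606  0.027     ] [ 0.43316173 -0.28217079  0.017     ] 0.03901873890106195
[ 0.46736403 -0.24962606  0.027     ] [ 0.435192   -0.28181906  0.022     ] 0.03824731438699638
```

View pics/w4.png

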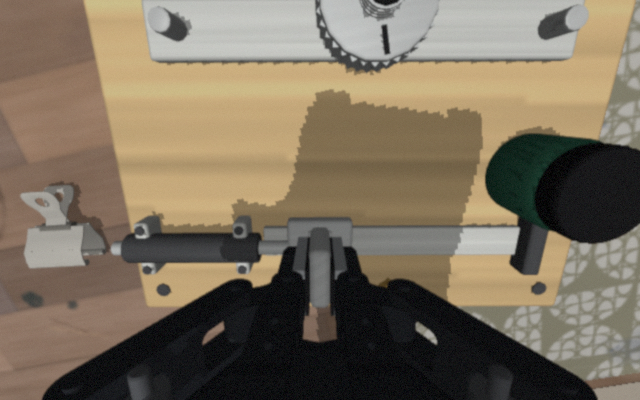

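Call:
move_arm --steps '[-1,-0.09,-0.44,0.0,0,0,0,-1,-0.1,-0.44,0,0,0,0,-1,-0.1,-0.44,0,0,0,0,-1,-0.1,-0.44,0,0,0,0,-1,-0.1,-0.44,0,0,0,0,-1,-0.1,-0.44,0,0,0,0,-1,-0.1,-0.44,0,0,0,0,-1,-0.09,-0.44,0,0,0,0]'

```text
t: 5.65
eef_pos: [0.4622, -0.2787, 0.056]
tool_rot: [-0.002, 0.995, -0.104, -0.0]
contact_force: [0.9, 7.6, -4.4]
gripper_width: 0.11
```

```bash
python3 look.py w5.png; python3 - <<'E'
from h import *
c=cams.read_camera('scene')
for k in('stop_pointer','index_clip'):print([(r['score'],r['position']) for r in models.place_of('scene',k)])
a=c['pixels'][200:310,330:460,::-1];cv2.imwrite('pics/s5c.png',cv2.resize(a,None,fx=5,fy=5,interpolation=2))
E
```

```text
5.65 [ 0.4622 -0.2787  0.056 ] -101.99560754266184 [ 0.8887  7.5626 -4.3824] 0.11034455910627868 -1.3697101059501235
stop_tab 0.88 [252.0, 317.3] [ 0.4598 -0.2755  0.027 ] board -0.05653995377681249 -0.009201726660429297
knurled_nut 0.85 [21.2, 291.5] [ 0.5678 -0.2887  0.046 ] board 0.05181849880596226 0.0006182103392032932
[(0.69, [264.7, 387.2])]
[(0.63, [273.5, 391.8])]
```

View pics/s5c.png

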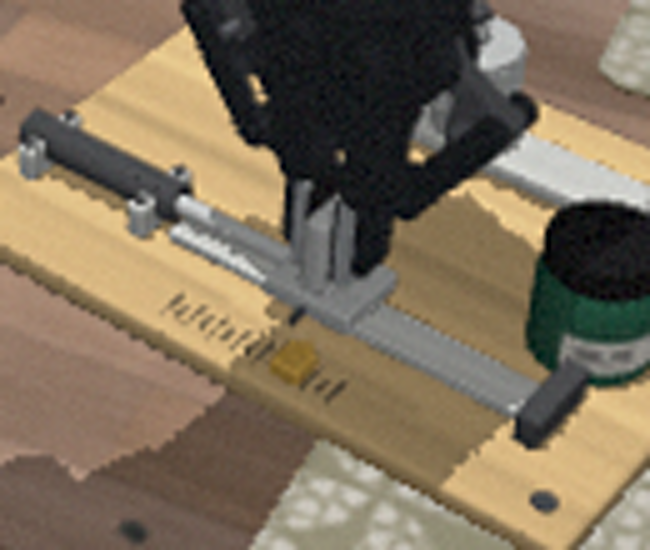

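View pics/w5.png

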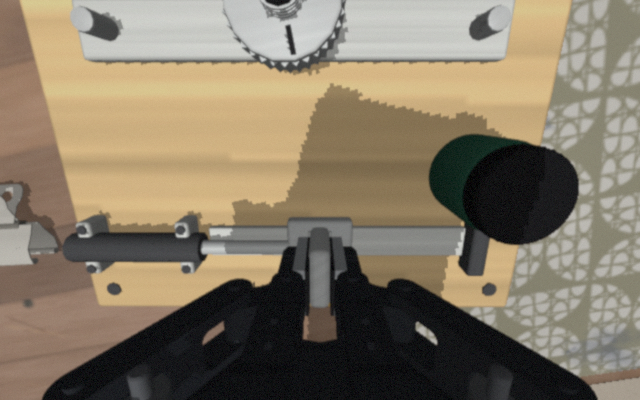

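```bash
python3 - <<'E'
from h import *
c=cams.read_camera('scene')
a=cv2.resize(c['pixels'][230:300,360:430,::-1],None,fx=8,fy=8,interpolation=cv2.INTER_CUBIC)
t=-.2122;X=np.array([np.cos(t),np.sin(t)]);Y=np.array([-np.sin(t),np.cos(t)])
p=atz(c,[264.4,388.4],.014)
for s,col in((0,(0,0,255)),(-.004,(255,0,0)),(-.008,(0,255,0)),(-.012,(255,0,255))):
    for z in(.012,):
        q=[proj(c,np.r_[p[:2]+X*e+Y*s,z]) for e in(-.03,.0)]
        q=[tuple(int(round(v)) for v in (u-[360,230])*8+4) for u in q];cv2.line(a,q[0],q[1],col,1)
cv2.imwrite('pics/s6.png',a);print(p)
E
```

```text
[ 0.44437026 -0.27236177  0.014     ]
```

View pics/s6.png

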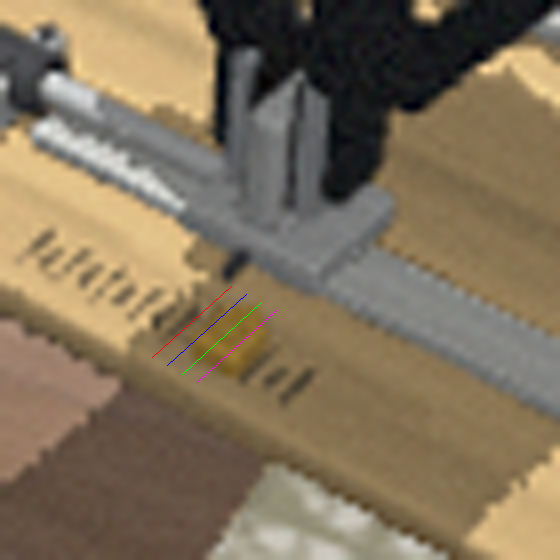

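Call:
move_arm --steps '[-1,-0.05,-0.23,0.0,0,0,0,-1,-0.05,-0.23,0,0,0,0,-1,-0.05,-0.23,0,0,0,0,-1,0,0,0,0,0,0]'

```text
t: 6.5
eef_pos: [0.4606, -0.2861, 0.0561]
tool_rot: [-0.002, 0.994, -0.105, -0.0]
contact_force: [0.3, 6.3, -5.0]
gripper_width: 0.11
```

```bash
python3 - <<'E'
from h import *
print(status.get_obs()['eef_pos'])
c=cams.read_camera('scene')
for k in('stop_pointer','index_clip'):print([(r['score'],r['position']) for r in models.place_of('scene',k)])
a=cv2.resize(c['pixels'][230:300,360:430,::-1],None,fx=8,fy=8,interpolation=cv2.INTER_CUBIC)
cv2.imwrite('pics/s7.png',a)
E
```

```text
[ 0.46060078 -0.28608521  0.05605023]
[(0.64, [268.5, 392.2])]
[(0.49, [272.4, 392.3]), (0.21, [271.5, 392.9])]
```

View pics/s7.png

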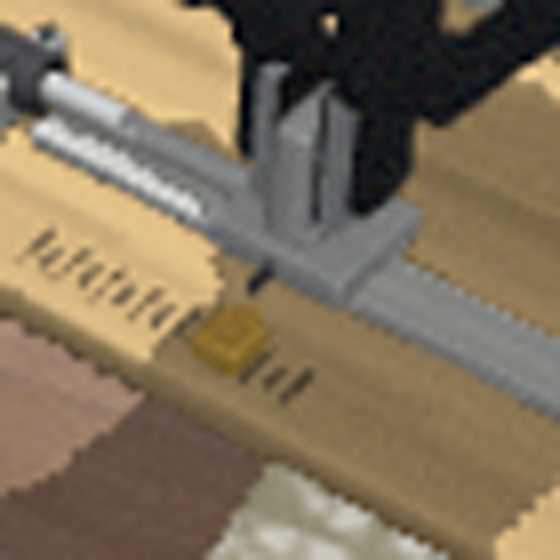

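Call:
move_arm --steps '[0.0,0,0,0.0,0,0,0,0.0,0,0,0,0,0,0,0,0,0,0,0,0,0,0,0,0,2,0,0,0,0,-0.5,0,3,0,0,0,0,-0.5,0,3,0,0,0,0,-0.5,0,2,0,0,0,0,0,0,0,0,0,0]'

```text
t: 7.45
eef_pos: [0.4462, -0.2906, 0.1595]
tool_rot: [0.001, 0.994, -0.107, 0.003]
contact_force: [-0.1, 0.0, 0.4]
gripper_width: 0.502
```

```bash
python3 look.py w8.png; python3 - <<'E'
import cv2
a=cv2.imread('pics/w8.png');cv2.imwrite('pics/w8c.png',cv2.resize(a[165:265,255:385],None,fx=6,fy=6,interpolation=2))
E
```

```text
7.45 [ 0.4462 -0.2906  0.1595] -102.24075361100354 [-0.1273  0.0122  0.4182] 0.5021887478744023 -1.3360983105472752
stop_tab 0.56 [187.7, 309.3] [ 0.4561 -0.2826  0.027 ] board -0.05863167363218996 -0.01695816862983886
stop_pointer 0.9 [208.7, 309.1] [ 0.4329 -0.2767  0.014 ] board -0.08258743026283231 -0.016092496946372693
index_clip 0.48 [208.7, 316.4] [ 0.4307 -0.2834  0.012 ] board -0.08326985256715677 -0.02304670768894008
knurled_nut 0.79 [42.1, 283.2] [ 0.5695 -0.2899  0.046 ] board 0.0537571879500949 -0.00014412855798376714
```

View pics/w8.png

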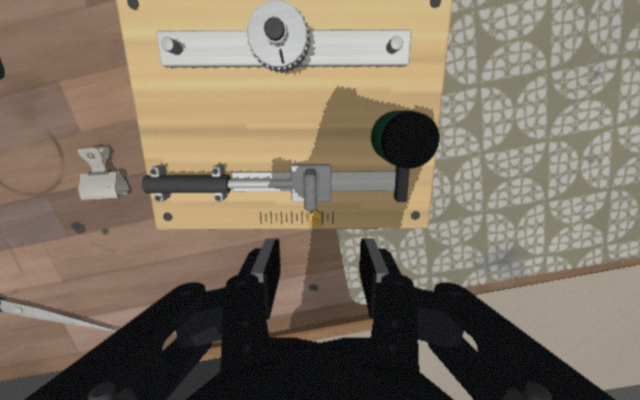

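View pics/w8c.png

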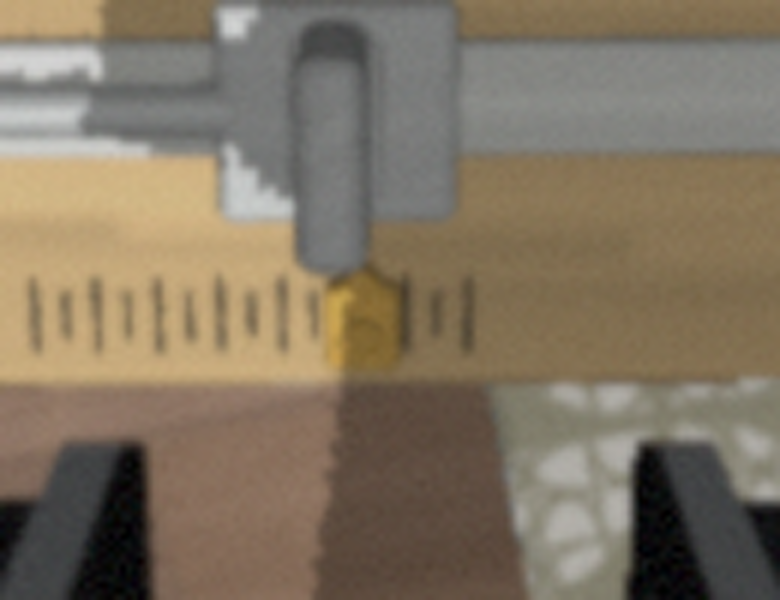

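```bash
python3 - <<'E'
from h import *
c,o=wrist();b=np.array([-.2106,-.9776]);X=np.array([.9776,-.2106])
p=atz(c,[165+110/6,255+336.5/6],.027)
for h in (.012,.017,.022):
    q=atz(c,[165+266/6,316],h);print(p,q,b@(q-p)[:2],X@(q-p)[:2])
c=cams.read_camera('scene')
for k in('stop_pointer','index_clip','stop_tab'):print([(r['score'],r['position']) for r in models.place_of('scene',k)])
a=cv2.resize(c['pixels'][230:300,360:430,::-1],None,fx=8,fy=8,interpolation=cv2.INTER_CUBIC)
cv2.imwrite('pics/s9.png',a)
E
```

```text
[ 0.45816937 -0.28298458  0.027     ] [ 0.42896367 -0.28079289  0.012     ] 0.004008118836318326 -0.02901305898331521
[ 0.45816937 -0.28298458  0.027     ] [ 0.4306241  -0.28121147  0.017     ] 0.00406763621547861 -0.027301673250693485
[ 0.45816937 -0.28298458  0.027     ] [ 0.43228453 -0.28163005  0.022     ] 0.004127153594638883 -0.025590287518071703
[(0.6, [266.0, 390.8]), (0.57, [223.4, 318.4])]
[(0.46, [271.7, 391.5])]
[(0.96, [254.6, 398.3])]
```

View pics/s9.png

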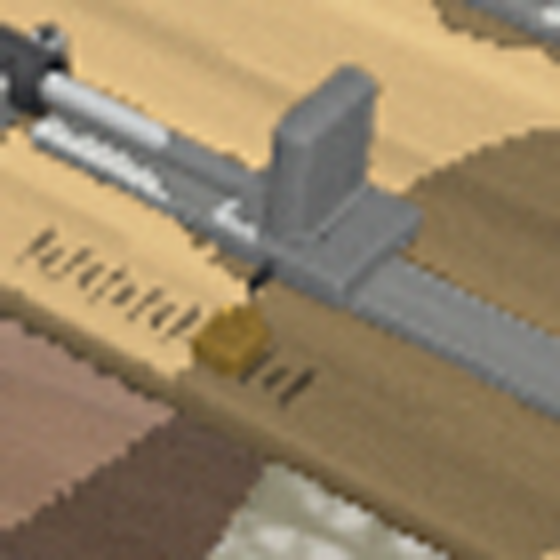

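The stop is still about 4 mm short (carriage centre at column 311, clip point at column 316 in the wrist view), so I'll regrip and pull that much more.

Call:
move_arm --steps '[0.0,0.5,0.2,-2.5,0,0,0,0.0,0.5,0.2,-3,0,0,0,0.0,0.5,0.2,-2.7,0,0,0,0.0,0,0.1,-2.0,0,0,0,-1,0,0,0,0,0,0,-1,0,0,0,0,0,0,-1,0,0,0,0,0,0,-1,0,0,0,0,0,0]'

```text
t: 8.75
eef_pos: [0.4598, -0.2824, 0.0543]
tool_rot: [0.0, 0.994, -0.106, 0.0]
contact_force: [2.1, -1.6, -6.0]
gripper_width: 0.113
```

```bash
python3 - <<'E'
from h import *
o=status.get_obs();print(o['eef_pos'],o['contact_force'],o['gripper_width'],yaw(o))
E
```

```text
[ 0.45980402 -0.2823894   0.05430987] [ 2.0613802  -1.64446304 -5.97016812] 0.11310582866236836 (np.float64(-102.16189369754129), array([ 6.18680142e-05, -4.27167430e-04, -9.99999907e-01]))
```

Call:
move_arm --steps '[-1,-0.06,-0.26,0.0,0,0,0,-1,-0.06,-0.26,0,0,0,0,-1,-0.06,-0.26,0,0,0,0,-1,0,0,0,0,0,0,-1,0,0,0,0,0,0]'

```text
t: 9.25
eef_pos: [0.4587, -0.2874, 0.0543]
tool_rot: [-0.001, 0.994, -0.105, -0.0]
contact_force: [1.7, 6.2, -3.6]
gripper_width: 0.109
```

Call:
move_arm --steps '[-1,-0.03,-0.14,0.0,0,0,0,-1,-0.03,-0.14,0.0,0,0,0,-1,0,0,0,0,0,0,-1,0,0,0,0,0,0]'

```text
t: 9.65
eef_pos: [0.4582, -0.2899, 0.0543]
tool_rot: [-0.002, 0.994, -0.105, -0.0]
contact_force: [1.2, 6.8, -3.0]
gripper_width: 0.108
```

Call:
move_arm --steps '[0.0,0,0,0.0,0,0,0,0.0,0,0,0,0,0,0,0,0,0,0,0,0,0,0,0,0,2,0,0,0,0,-0.5,0,3,0,0,0,0,-0.5,0,3,0,0,0,0,-0.5,0,2,0,0,0,0,0,0,0,0,0,0]'

```text
t: 10.45
eef_pos: [0.4435, -0.2943, 0.1574]
tool_rot: [0.001, 0.994, -0.107, 0.003]
contact_force: [1.1, 0.0, -0.7]
gripper_width: 0.502
```

```bash
python3 look.py w9.png; python3 - <<'E'
import cv2
a=cv2.imread('pics/w9.png');cv2.imwrite('pics/w9c.png',cv2.resize(a[165:265,255:385],None,fx=6,fy=6,interpolation=2))
E
```

```text
10.45 [ 0.4435 -0.2943  0.1574] -102.25118660612846 [ 1.0906  0.0037 -0.7483] 0.5018086012655273 -1.3291909825611579
stop_tab 0.65 [182.8, 308.5] [ 0.4583 -0.2867  0.027 ] board -0.05562960143130076 -0.020512857094409608
stop_tab 0.62 [208.6, 308.4] [ 0.4351 -0.2813  0.027 ] board -0.079446270615145 -0.020122004945030185
stop_pointer 0.74 [207.8, 308.9] [ 0.4317 -0.2806  0.014 ] board -0.08296126210045336 -0.020116908384097208
index_clip 0.55 [207.3, 309.2] [ 0.4315 -0.2808  0.012 ] board -0.08311785110131202 -0.020337513273602486
knurled_nut 0.82 [40.8, 277.6] [ 0.5679 -0.29    0.046 ] board 0.05215533219508535 -0.0006010521480966959
```

View pics/w9c.png

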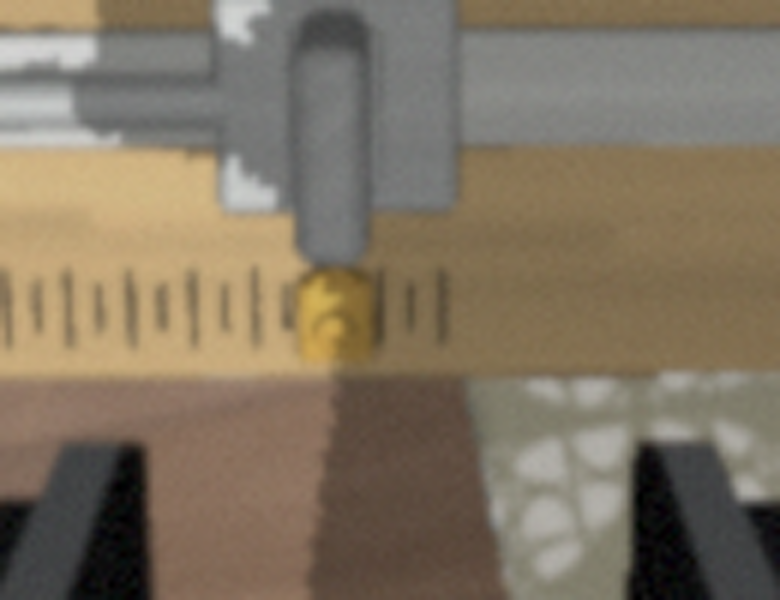

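The pointer and clip now coincide within about 1 mm (carriage centre at column 311, clip point at column 311). Next I'll go over the nut and turn the wrist +180° so the joint has clockwise range.

Call:
move_arm --steps '[0.4,1.5,0.1,0,0,0,8.5,0.4,1.5,0.1,0,0,0,8.5,0.4,1.5,0.1,0,0,0,8.5,0.4,1.5,0.1,0,0,0,8.5,0.4,1.5,0.1,0,0,0,8.5,0.4,1.5,0,0,0,0,8.5,0.4,1.5,0,0,0,0,8.5,0.4,1.5,0,0,0,0,8.5]'

```text
t: 11.5
eef_pos: [0.5628, -0.2873, 0.1528]
tool_rot: [-0.001, 0.882, 0.471, -0.001]
contact_force: [-0.4, -0.3, -0.4]
gripper_width: 0.701
```

Call:
move_arm --steps '[0.4,0.5,0,0,0,0,8.5,0.4,0,0,0,0,0,8.5,0.4,0,0,0,0,0,8.5,0.4,0,0,0,0,0,8.5,0.4,0,0,0,0,0,8.5,0.4,0,0,0,0,0,8.5,0.4,0,0,0,0,0,8.5,0.4,0,0,0,0,0,8.5]'

```text
t: 12.3
eef_pos: [0.5672, -0.2874, 0.1529]
tool_rot: [-0.001, 0.468, 0.884, 0.0]
contact_force: [-0.1, -0.2, 0.5]
gripper_width: 0.702
```

Call:
move_arm --steps '[0.4,0,0,0,0,0,8.5,0.4,0,0,0,0,0,8.5,0.4,0,0,0,0,0,8.5,0.4,0,0,0,0,0,8.5,0.4,0,0,0,0,0,8.5,0.4,0,0,0,0,0,1.5,0.4,0,0,0,0,0,0]'

```text
t: 13.0
eef_pos: [0.5673, -0.2876, 0.1533]
tool_rot: [-0.001, 0.107, 0.994, 0.001]
contact_force: [0.9, 0.1, 1.1]
gripper_width: 0.699
```

```bash
python3 look.py w10.png
```

```text
13.0 [ 0.5673 -0.2876  0.1533] 77.67975321496134 [0.8736 0.1187 1.0936] 0.6988053723194264 1.3317965160293717
stop_tab 0.95 [68.9, 284.1] [ 0.4579 -0.2902  0.027 ] board -0.05532745750474346 -0.024000884106417382
stop_pointer 0.64 [36.3, 286.2] [ 0.4332 -0.2838  0.014 ] board -0.08076265814816695 -0.02288504243482494
index_clip 0.9 [29.8, 289.0] [ 0.4288 -0.2806  0.012 ] board -0.08580841843608164 -0.020703284729873803
knurled_nut 0.67 [209.0, 320.7] [ 0.5692 -0.2856  0.046 ] board 0.052585287409553635 0.003996371187245894
knurled_nut 0.44 [36.7, 285.4] [ 0.441  -0.2827  0.046 ] board -0.07334925266710648 -0.02020253632031117
```

View pics/w10.png

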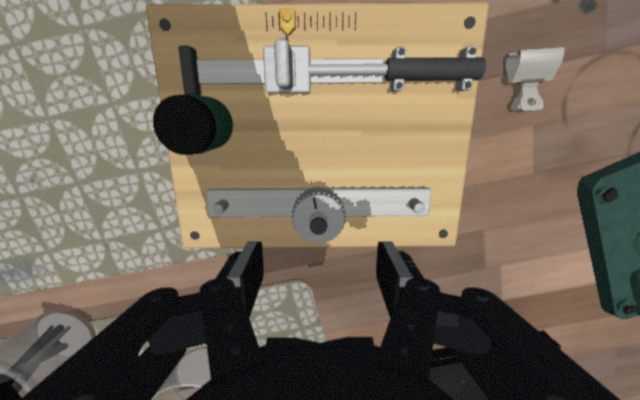

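Call:
move_arm --steps '[0.4,0.1,0,-2.5,0,0,0,0.4,0.1,0,-2.5,0,0,0,0.4,0,0,-2,0,0,0,0.4,0,0,-1,0,0,0,0.4,0,0,0,0,0,0]'

```text
t: 13.75
eef_pos: [0.5688, -0.2874, 0.0731]
tool_rot: [-0.001, 0.106, 0.994, 0.0]
contact_force: [0.4, 0.2, 0.5]
gripper_width: 0.699
```

```bash
python3 look.py w11.png
```

```text
13.75 [ 0.5688 -0.2874  0.0731] 77.82968966076751 [0.379  0.1983 0.493 ] 0.6987280005497137 1.271361716410943
stop_tab 0.77 [45.7, 269.9] [ 0.4595 -0.2881  0.027 ] board -0.054188765463578106 -0.021646909442098274
knurled_nut 0.95 [251.6, 318.9] [ 0.5681 -0.2862  0.046 ] board 0.05159609135550078 0.0031751842608171476
```

View pics/w11.png

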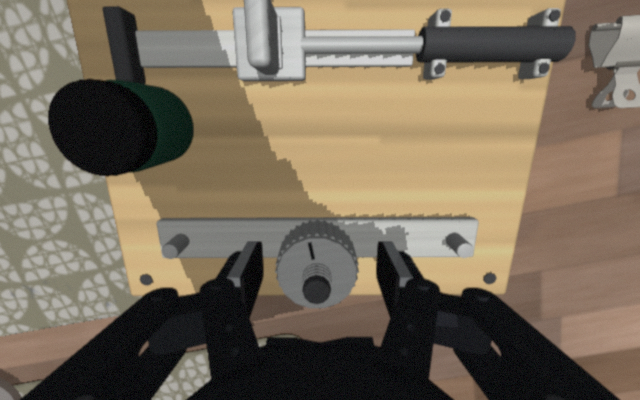

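Call:
move_arm --steps '[0.4,0,0,-0.8,0,0,0,0.4,0,0,-0.7,0,0,0,-1,0,0,0,0,0,0,-1,0,0,0,0,0,0,-1,0,0,0,0,0,0,-1,0,0,0,0,0,0]' --newtons 40

```text
t: 14.6
eef_pos: [0.5686, -0.2886, 0.0588]
tool_rot: [-0.001, 0.106, 0.994, -0.0]
contact_force: [-1.5, -3.0, -2.8]
gripper_width: 0.459
```

```bash
python3 - <<'E'
from h import *
o=status.get_obs();print(o['eef_pos'],o['contact_force'],o['torque'],o['gripper_width'],yaw(o),o['q'][6])
c,o=wrist();save(c,'w12.png')
E
```

```text
[ 0.56863611 -0.28864269  0.05883988] [-1.50114542 -3.04525875 -2.83401181] [-0.71568891  0.49747809 -0.02519488] 0.4588104042535558 (np.float64(77.79452337035107), array([-1.76781290e-03, -7.99757276e-04, -9.99998118e-01])) 1.259856881519238
```

View pics/w12.png

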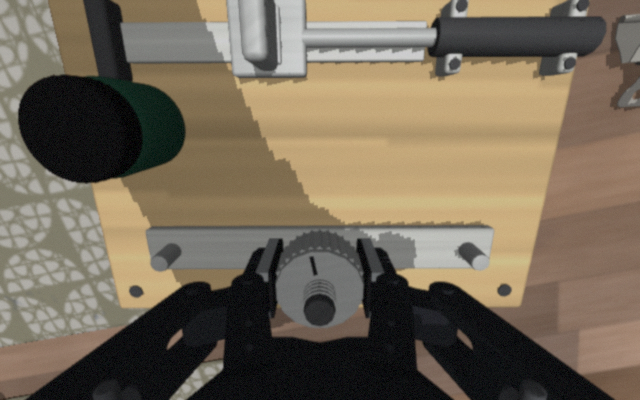

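Call:
move_arm --steps '[-1,0,-0.1,-0.01,0,0,-8,-1,0,0,-0.013,0,0,-8,-1,0,0,-0.013,0,0,-8,-1,0,0,-0.013,0,0,-8,-1,0,0,-0.013,0,0,-8,-1,0,0,-0.013,0,0,-8,-1,0,0,-0.013,0,0,-8,-1,0,0,-0.013,0,0,-8]'

```text
t: 15.45
eef_pos: [0.5711, -0.2862, 0.0579]
tool_rot: [0.0, 0.618, 0.786, 0.002]
contact_force: [4.0, 1.8, -8.8]
gripper_width: 0.459
```

```bash
cat > st.py <<'E'
from h import *
import sys
np.set_printoptions(precision=4,suppress=True)
o=status.get_obs();print(o['t'],o['eef_pos'],o['contact_force'],o['torque'],o['gripper_width'],yaw(o)[0],o['q'][6],o['joint_torque'][6])
if len(sys.argv)>1:
    c,o=wrist();save(c,sys.argv[1])
E
python3 st.py w13.png
```

```text
15.45 [ 0.5711 -0.2862  0.0579] [ 4.0185  1.7835 -8.7907] [ 0.2667 -0.7349  0.1518] 0.4588099594102422 13.654990829795107 0.3080228111150753 1.3786505162715912
```

View pics/w13.png

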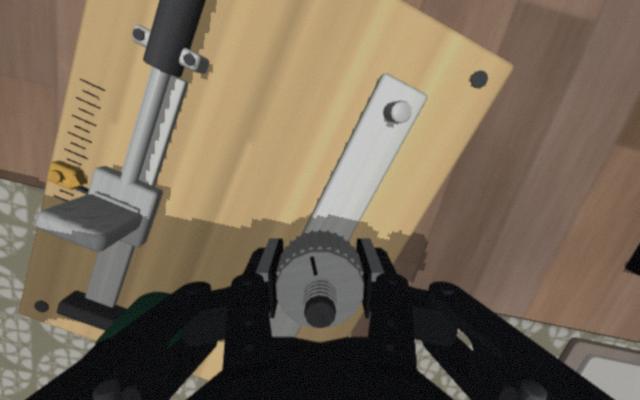

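Call:
move_arm --steps '[-1,0,0,-0.013,0,0,-8,-1,0,0,-0.013,0,0,-8,-1,0,0,-0.013,0,0,-8,-1,0,0,-0.013,0,0,-8,-1,0,0,-0.013,0,0,-8,-1,0,0,-0.013,0,0,-8,-1,0,0,-0.013,0,0,-8,-1,0,0,-0.013,0,0,-8]'

```text
t: 16.3
eef_pos: [0.5743, -0.2872, 0.057]
tool_rot: [0.001, 0.94, 0.341, 0.004]
contact_force: [15.2, -2.9, -17.4]
gripper_width: 0.454
```

```bash
python3 st.py
```

```text
16.3 [ 0.5743 -0.2872  0.057 ] [ 15.1835  -2.9465 -17.3686] [-0.485  -2.726   0.1993] 0.4539045385691094 -50.148198548944634 -0.6080845790925534 1.2986354157328606
```

Call:
move_arm --steps '[-1,0,0,-0.013,0,0,-8,-1,0,0,-0.013,0,0,-8,-1,0,0,-0.013,0,0,-8,-1,0,0,-0.013,0,0,-8,-1,0,0,-0.013,0,0,-8]'

```text
t: 16.8
eef_pos: [0.5751, -0.2893, 0.0564]
tool_rot: [0.002, 1.0, -0.002, 0.005]
contact_force: [15.5, -8.3, -21.5]
gripper_width: 0.455
```

```bash
python3 st.py
```

```text
16.8 [ 0.5751 -0.2893  0.0564] [ 15.4913  -8.3001 -21.5023] [-1.6781 -3.266   0.1311] 0.454796036928486 -90.18619336865069 -1.1687275514630242 1.2790333852171898
```

Call:
move_arm --steps '[-1,0.2,0,-0.05,0,0,0,-1,0.2,0,-0.05,0,0,0,-1,0.1,-0.1,0,0,0,0]'

```text
t: 17.1
eef_pos: [0.5754, -0.2895, 0.056]
tool_rot: [-0.0, 1.0, -0.0, 0.001]
contact_force: [-1.5, -0.3, 3.1]
gripper_width: 0.456
```

```bash
python3 st.py w14.png
```

```text
17.1 [ 0.5754 -0.2895  0.056 ] [-1.4596 -0.2932  3.0983] [-0.0922  0.2276 -0.0163] 0.45649697233214775 -90.02114062322381 -1.1663657524460542 0.03454771125689149
```

View pics/w14.png

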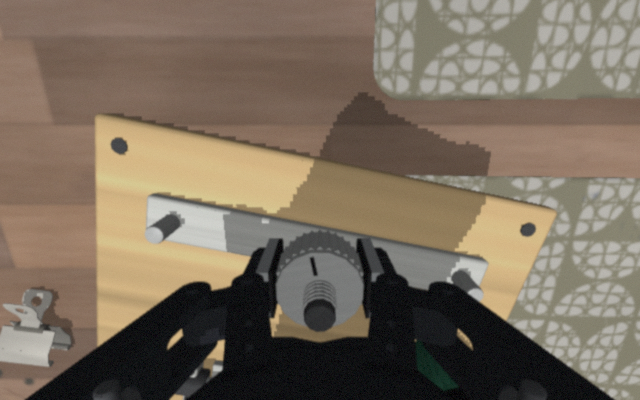

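Call:
move_arm --steps '[-1,0,-0.03,-0.013,0,0,-7,-1,0,-0.03,-0.013,0,0,-7,-1,0,-0.04,-0.005,0,0,-6,-1,0,0,0,0,0,-4]'

```text
t: 17.55
eef_pos: [0.5751, -0.2909, 0.0556]
tool_rot: [0.0, 0.978, -0.21, 0.001]
contact_force: [0.2, -3.5, -0.6]
gripper_width: 0.449
```

```bash
python3 st.py
```

```text
17.55 [ 0.5751 -0.2909  0.0556] [ 0.1531 -3.5481 -0.6072] [-0.7407 -0.1842  0.9467] 0.44871877845897157 -114.24172189108768 -1.5005684311593925 -0.19100458826869726
```

Call:
move_arm --steps '[-1,0,0,0,0,0,-5,-1,0,0,0,0,0,-5,-1,0,0,0,0,0,0]'

```text
t: 17.85
eef_pos: [0.575, -0.2914, 0.0557]
tool_rot: [0.001, 0.956, -0.293, 0.001]
contact_force: [0.2, -5.5, -0.6]
gripper_width: 0.453
```

```bash
python3 st.py
```

```text
17.85 [ 0.575  -0.2914  0.0557] [ 0.1638 -5.4648 -0.6494] [-1.0083 -0.0332  0.6472] 0.4526087038933131 -124.07246696316847 -1.6363118274238146 -1.330590583384037
```

```bash
python3 st.py w15.png;python3 - <<'E'
import cv2
a=cv2.imread('pics/w14.png')[220:340,250:390];b=cv2.imread('pics/w15.png')[220:340,250:390]
cv2.imwrite('pics/cmp.png',cv2.resize(cv2.hconcat([a,b]),None,fx=2.8,fy=2.8,interpolation=2))
E
```

```text
17.85 [ 0.575  -0.2914  0.0557] [ 0.1638 -5.4648 -0.6494] [-1.0083 -0.0332  0.6472] 0.4526087038933131 -124.07246696316847 -1.6363118274238146 -1.330590583384037
```

View pics/cmp.png

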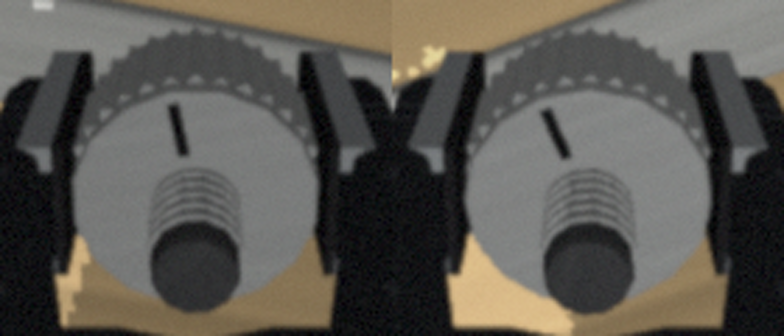

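The mark moved about 12° in the jaws and now points along board +x, while the torque peaked near 0.95 N m. The nut has bottomed, so I'll back it off 90°.

Call:
move_arm --steps '[-1,0.03,0.03,0.01,0,0,8,-1,0.03,0.05,0.013,0,0,8,-1,0.02,0.05,0.013,0,0,8,-1,0,0.05,0.013,0,0,8,-1,0,0.05,0.013,0,0,8,-1,-0.02,0.05,0.013,0,0,8,-1,-0.02,0.05,0.013,0,0,8,-1,-0.02,0.05,0.013,0,0,8]'

```text
t: 18.7
eef_pos: [0.5751, -0.2876, 0.0568]
tool_rot: [0.0, 0.966, 0.26, 0.001]
contact_force: [1.3, -3.2, -0.6]
gripper_width: 0.455
```

```bash
python3 st.py
```

```text
18.7 [ 0.5751 -0.2876  0.0568] [ 1.3368 -3.206  -0.6411] [-0.8288 -0.1696 -0.1057] 0.454545227519914 -59.820417628539985 -0.7478531137289486 -1.3489481806755066
```

Call:
move_arm --steps '[-1,-0.02,0.05,0.013,0,0,8,-1,-0.03,0.05,0.013,0,0,8,-1,-0.03,0.05,0.013,0,0,8,-1,0,0,0,0,0,2,-1,0,0,0,0,0,0,-1,0,0,0,0,0,0]'

```text
t: 19.3
eef_pos: [0.5741, -0.2864, 0.0572]
tool_rot: [0.001, 0.884, 0.467, 0.0]
contact_force: [-1.1, -5.2, 2.2]
gripper_width: 0.453
```

```bash
python3 st.py w16.png;python3 - <<'E'
import cv2
a=cv2.imread('pics/w15.png')[220:340,250:390];b=cv2.imread('pics/w16.png')[220:340,250:390]
cv2.imwrite('pics/cmp2.png',cv2.resize(cv2.hconcat([a,b]),None,fx=2.8,fy=2.8,interpolation=2))
E
```

```text
19.3 [ 0.5741 -0.2864  0.0572] [-1.0912 -5.2323  2.203 ] [-1.1425  0.0521  0.1548] 0.452922524398355 -34.320656763378445 -0.3895171072256143 -0.10209601605311036
```

View pics/cmp2.png

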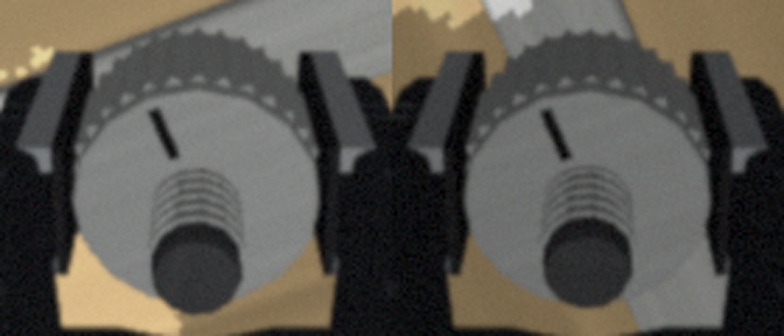

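View pics/w16.png

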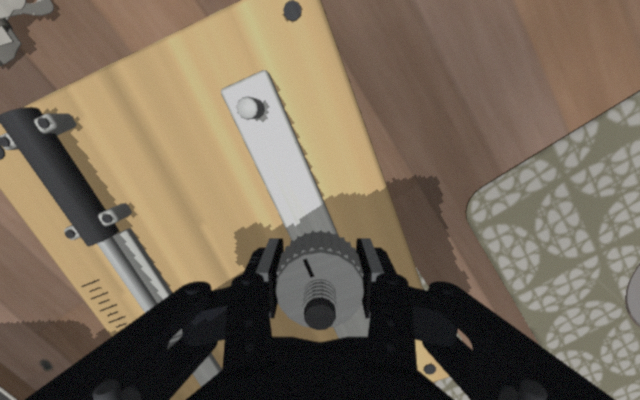

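```bash
python3 - <<'E'
from h import *
c,o=wrist()
# mark ends in cmp2 right panel
for a,b in [((546,110),(566,158))]:
    P=[atz(c,[220+v/2.8,250+(u-392)/2.8],.0655) for u,v in (a,b)]
    d=P[0]-P[1];print(P,np.degrees(np.arctan2(d[1],d[0]))+12.2)
c=cams.read_camera('scene')
for k in('stop_pointer','index_clip','stop_tab'):print([(r['score'],r['position']) for r in models.place_of('scene',k)])
cv2.imwrite('pics/s17.png',cv2.resize(c['pixels'][190:310,320:480,::-1],None,fx=5,fy=5,interpolation=cv2.INTER_CUBIC))
z={'clip':0,'tape_roll':0,'ink_pot':.012}
for k in z:
  for r in models.place_of('scene',k)[:1]:print(k,atz(c,r['position'],z[k]))
E
```

```text
[array([ 0.57600014, -0.26975196,  0.0655    ]), array([ 0.57381844, -0.27813299,  0.0655    ])] 87.60890035171299
[(0.84, [268.7, 394.1])]
[(0.37, [272.1, 393.8])]
[(0.66, [256.2, 399.7])]
clip [ 0.50468754 -0.09786131  0.        ]
tape_roll [0.47700718 0.19052652 0.        ]
ink_pot [ 0.4831913  -0.36952303  0.012     ]
```

View pics/s17.png

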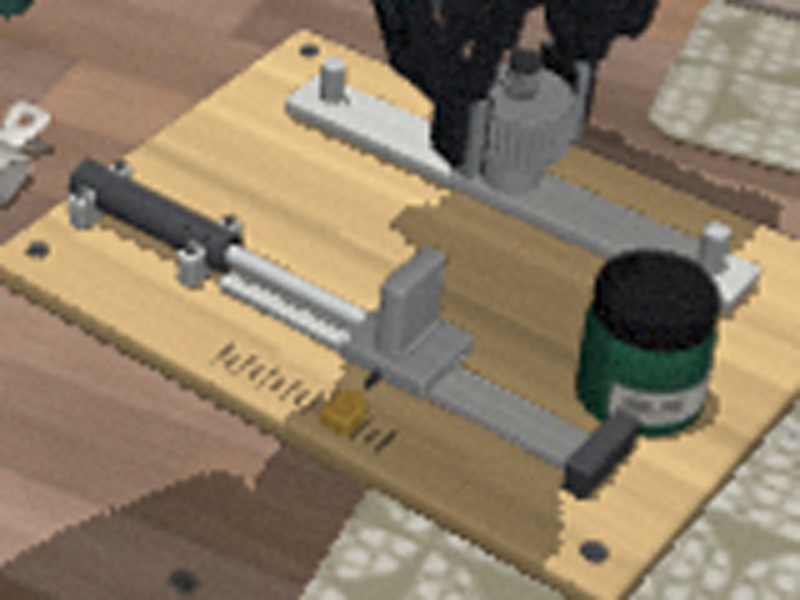

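```bash
python3 -c "
from h import *
print(status.get_obs()['joint_vel']); print(order.hand_in())"
```

```text
[ 1.05345993e-03 -3.29026173e-04  1.26350803e-04  8.96962933e-05
 -1.44927425e-03 -1.82715187e-04  1.30152982e-03]
the job is handed in; nothing more can be done
None
```

The stop is set at the clip, the nut is backed off a quarter turn, and I handed the job in with the jaws still gripping it. The hand-in reported no verdict.

- **Stop:** I pulled the stop out and let go. The first release was about 4 mm short, so I regripped and pulled it further. The last close wrist view puts the pointer within about 1 mm of the clip. A later wrist view from farther off, turned half round, put it about 2 mm past, still inside the 4 mm limit.
- **Nut:** I screwed it down in one grip until it hit the hard stop. The torque peaked near 0.95 N m, the jaws slipped about 12° on the nut, and its mark then pointed along the board's x axis. I then turned it back 89.75° with no visible slip. The mark reads 87.6° (1.53 rad), against a target of 1.571.
- **Grip:** The commanded grip is 40 N, the gripper opening matches the 40 mm nut, and the arm was still at hand-in.
- **Forces on the way down:** The grip was about 3 mm off the nut's axis, so side and vertical forces rose to about 15–22 N. Shifting the arm relieved them, and they stayed well under the limits.
- **Ink pot, bulldog clip and tape roll:** The scene camera finds each within about 11 mm of its first reading. Nothing touched them, so I take that as detection scatter.

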